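# Fish the trowel out of the block gap with the bent rod

## Task

The little steel trowel has slid into the narrow tiled gap between the two concrete blocks, under the clear cover. Take the bent rod from its forked stand, hook the trowel by its loop handle and drag it out until the whole trowel lies flat on the open bench in front of the gap, then hang the rod back in the fork by its collar. Never touch the trowel with the gripper, do not press hard on the brittle tile, the cover or the blocks, and leave the bottle, the two pots and the saucer where they are.

Things in the scene. Friction and masses are not known exactly. Their poses are not given: they have to be found in the camera images.
- gap: Fixed. Two concrete blocks, each 100 wide x 255 long x 160 mm high, with a gap 110 mm wide between them, under a clear cover and closed 225 mm in. The gap's floor is a tile 8 mm thick that ends in a step at the mouth. Origin: centre of the mouth (open end), at bench height. Its +y axis points into the gap, +x across it, z up; beyond the mouth (-y) is open bench (height 0).
- cover_edge (a point): Midpoint of the top front edge of the rigid clear cover sheet, 168 mm straight above the middle of the mouth. The sheet is 8 mm thick (underside 160 mm above the bench), roofs the whole gap and starts flush with the mouth; two bricks lie on its sides 145 to 235 mm in from the mouth, their tops 213 mm above the bench.
- trowel_loop (a point): Loose steel trowel, 155 mm long, 0.14 to 0.28 kg, flat on the tile. The point is the centre of its rectangular loop handle's hole, 6 mm above its underside. The loop is a round bar 12 mm thick; the hole is 44 mm along the trowel (y) by 56 mm (x). +y points to the blade; the loop's front edge is 34 mm off toward -y. At the start the loop is toward the mouth, its hole 55 to 85 mm inside.
- trowel_tip (a point): The tip end of the trowel's blade, 121 mm from the hole centre along the trowel's +y. The blade is 70 mm wide with side lips 14 mm high.
- stand: Fixed steel stand: base 140 x 150 x 8 mm, post 85 mm behind (-y) the seat, on top a flat fork 6 mm thick, its upper face 215 mm above the bench. Its slot is 16 mm wide, runs along y and is open at the +y end; the two tines, 25 mm wide each, reach from 30 mm behind to 40 mm ahead of the seat. Origin: on the bench below the seat.
- stand_seat (a point): The point on the fork's upper face where the rod's axis belongs, midway between the tines.
- rod_grip (a point): Loose bent rod, 0.17 kg, hanging in the fork. The point is the centre of its wooden handle, 22 x 22 x 90 mm, faces along the rod's x and y; z points up the handle. Below it: a collar 36 mm wide, 6 mm thick, its underside 51 mm below the point; a shaft 10 mm thick down to 201 mm below the point; then a toe 45 mm long bent 42 degrees off the shaft toward the rod's -y.
- rod_tip (a point): The end of the rod's toe (centre of its 5 mm round end): 30.1 mm toward -y and 234.4 mm below the handle's centre, in the rod's axes.
- bottle: Bystander: green glass bottle with a screw cap, 68 mm wide, 200 mm tall, origin under its centre.
- pot: Bystander: orange plastic pot, 130 mm wide, 115 mm tall, origin under its centre.
- claypot: Bystander: clay pot, 100 mm wide, 85 mm tall, origin under its centre.
- saucer: Bystander: flat grey saucer, 120 mm wide, 18 mm tall, origin under its centre.
Not all that is in view belongs to the job. Leave any turquoise look-alike of the part that bears trowel_loop alone.

How it is judged:
On the way, in this order (a step that is already met when the one before it is completed fails the run):
1. the rod is taken out of the stand (distance between rod_grip and stand_seat above 0.12 m), for 0.1 s.
2. the rod's toe is under the cover, down in the trowel's loop (horizontal distance between rod_tip and trowel_loop below 0.035 m and height (world z) of rod_tip below 0.022 m and y of rod_tip in the frame of gap above 0.02 m), for 0.1 s.
3. the whole trowel is out of the gap (y of each of trowel_tip, trowel_loop in the frame of gap below 0 m), for 0.1 s.
At the end, for the whole second after the job is handed in: The whole trowel lies flat and still on the bench past the gap's mouth (loop hole at least 30 mm out, blade tip out); the rod hangs still by its collar in the fork, upright within 10 degrees, within 20 mm across and 35 mm along the slot of the seat, let go (y of trowel_tip in the frame of gap below 0 m and y of trowel_loop in the frame of gap below -0.03 m and height (world z) of trowel_loop below 0.02 m and angle between each of trowel_loop, rod_grip's own z axis and vertical below 0.17 rad and x of rod_grip in the frame of stand between -0.02 and 0.02 m and y of rod_grip in the frame of stand between -0.04 and 0.035 m and height (world z) of rod_grip between 0.258 and 0.274 m and contact force between the fingers and rod below 0.1 N and linear speed of trowel below 0.02 m/s and linear speed of rod below 0.03 m/s); the robot touches nothing.
It fails at once if the gripper or arm touches the trowel (contact force between any of the fingers, the arm and trowel above 0.5 N).
It fails at once if the rod is pressed on the tile, cover or blocks with more than 25 N (contact force between rod and gap above 25 N).
It fails at once if the gripper or arm strikes the tile, cover or blocks with more than 25 N (contact force between any of the fingers, the arm and gap above 25 N).
It fails at once if the bottle, a pot or the saucer is moved more than 30 mm, or the bottle is tipped (distance of any of bottle, pot, claypot, saucer from where it was at the start of the episode above 0.03 m or angle between bottle's own z axis and vertical above 0.5 rad).
It also fails if it takes over 54 s, if anything falls off the work surface, if the arm or the gripper's body presses on something with over 40 N, if the wrist force passes 120 N, or if a joint passes its speed limit or range.

## Robot

A 7-joint arm with a two-finger parallel gripper is mounted at the origin on the work surface. World frame = base frame: x ahead of the robot, y to its left, z up, the work surface at z = 0. Lengths are in m, angles in rad, forces in N, time in s.
With the tool pointing down it reaches from about 0.4 to 0.85 m from the base axis. Payload 10.4 kg.
Tool frame: the origin (TCP) lies at the very end of the fingers, on their centre line; the grasp point (between the pads) lies 19 mm behind it; z points along the fingers, x is the direction in which the jaws open and shut, and the axes are right-handed (so a half turn about z gives the same grasp; the last joint's range is limited). The gripper opens to 87 mm and grips with 3 to 60 N. Pads are 19 mm wide; open, the fingers measure 117 mm over their backs; the gripper's body (75 mm by 190 mm) begins 51 mm behind the grasp point.
Start: joints at [1.126, 0.332, -0.065, 1.46, 0.022, 1.35, -0.088], TCP at [0.256, -0.57, 0.223] pointing down, gripper open.
Joint ranges: [-2.6, 2.6], [-0.5, 2.12], [-1.47, 1.34], [0.16, 2.42], [-1.27, 4.41], [0.06, 2.06], [-2.6, 2.6]. Speed limits (rad/s): [2.22, 2.22, 2.79, 2.79, 3.14, 3.14, 3.14].

## Interface

Orientations are given as a unit quaternion [x, y, z, w].
In Python, from bench import r gives the robot as it stands. The module is installed in compiled form; this text tells all that it offers.
- The arm moves only by the tool carry_out, never from a script. Its argument "commands" is a list that holds one entry, the list of rows, each a list of 7 numbers: the closure in counts, from 0 (fully open) to 255 (shut), then the shift along the tool's x, y, z in units of 25 mm (1.0 is 25 mm), then the turn, a rotation vector about the tool's x, y, z in units of 5 degrees (1.0 is 5 degrees). A call has 1 to 12 rows; each row is the pose to reach, as a shift and turn from the pose measured when the call began, along the tool's axes at that moment; what a row does not reach only later rows make up. A row lasts 1/8 s, in which the tool goes at most 62.5 mm and 10.7 degrees, less where a joint would pass 70% of its speed; a pose out of reach is approached as far as the arm can. A call with a gripper value outside its range is refused whole. The fingers move at their own pace and stop on an object; "grip_force" is the grip in N (left out, the last holds). Time passes only in rows, so rows that repeat a pose let the fingers close. It gives the time, the measured TCP pose, the force and the opening at its end, in the units of the state.
- r.read_state(): the state, without advancing time (a new reading comes with each control period).
- r.camera(name): name is "side" or "top"; returns the picture (400x640x3 uint8, blue, green, red); there is no depth.
- r.camera_info(name): a dict with "fx", "fy", "cx", "cy" (pixels), "origin" and "rotation" of the camera in the world. Camera axes: x right, y down, z forward; pixel columns grow to the right and rows downward; lengths in m; the calibration is good to about 2 mm. A picture is of the moment at which its call begins. camera_info takes no time and is no camera call.
- r.close_job(): hands the job in, once; it reports no verdict.
The state is a dict: "time": time; "joint_positions": joint angles; "joint_vel": joint speeds; "joint_torque": joint torques, N m; "ee_pos": TCP position; "eef_rot": TCP orientation; "ft_force": force on the tool from outside, world axes, zero at the start; "torque": the same for the moment, N m; "width": finger opening in m.
Only numpy, scipy, OpenCV 4.12 (cv2) and the standard library are available. Lean on these libraries where they do the work, as an engineer would, in place of code of your own. Each camera call takes 0.05 s, during which the arm holds its last target.

## Working session

There is one attempt and no reset: what is moved stays moved. The work goes in short steps, Python scripts to look and compute and a tool call to move; the robot and the scene stay as the last step left them, time stands still between calls to the robot, and variables do not carry over. Pictures are saved under pics/ and viewed, and the job is handed in when it is done.

Besides the shell and the picture viewer there is one more tool, called after ">>>" as name([rows], argument=value, ...), one row to a line, values as JSON. carry_out: Moves the arm, as the interface text tells. Its arguments: {"type":"object","properties":{"commands":{"type":"array"},"grip_force":{"type":"number"}},"required":["commands"]}

```bash
mkdir -p pics; python3 - <<'E'
from bench import r
import cv2,numpy as np
s=r.read_state()
for k,v in s.items(): print(k,np.round(v,4))
for n in ["side","top"]:
    i=r.camera_info(n); print(n,{k:np.round(v,4).tolist() for k,v in i.items()})
    cv2.imwrite(f"pics/{n}0.png",r.camera(n))
E
```

```text
time 0.0
joint_positions [ 1.1264  0.3329 -0.0647  1.4609  0.0216  1.3499 -0.0885]
joint_vel [ 0.0004 -0.0009 -0.0013  0.0013  0.0004 -0.0022 -0.0009]
joint_torque [-4.00000e-04 -6.23262e+01  2.41000e-02 -3.89892e+01 -6.14000e-02
  3.98000e-02  2.00000e-04]
ee_pos [ 0.2557 -0.5699  0.2218]
eef_rot [ 8.395e-01 -5.434e-01 -6.000e-04 -4.000e-04]
ft_force [-0.8591  0.3259 -0.7979]
torque [-0.0263 -0.0208  0.0059]
width 0.087
side {'fx': 510.8298, 'fy': 510.8298, 'cx': 319.4518, 'cy': 206.576, 'origin': [0.0508, -0.7861, 1.2242], 'rotation': [0.9086, -0.2469, 0.0818, -0.3267]}
top {'fx': 412.3845, 'fy': 412.3845, 'cx': 325.7627, 'cy': 205.7795, 'origin': [0.2295, -0.0414, 1.3119], 'rotation': [-0.6928, 0.7142, -0.0681, 0.0722]}
```

View pics/side0.png

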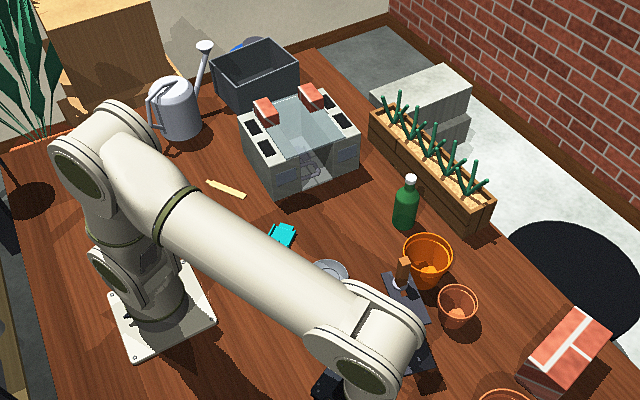

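View pics/top0.png

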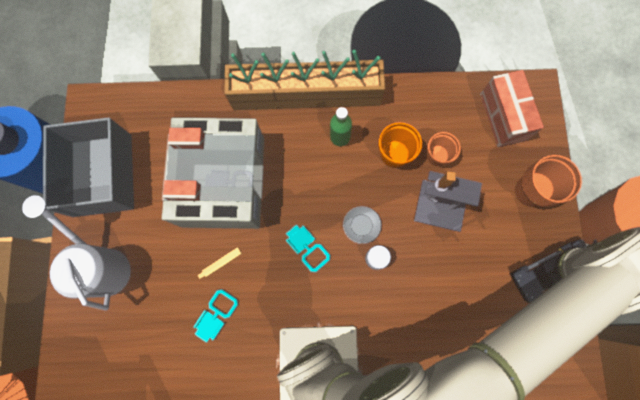

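The top view shows the gap with its mouth to the right at about (262,172), the stand with the rod at about (448,182), and the bottle, pots and saucer nearby. The turquoise trowels are decoys. I'll enlarge the important parts next.

```bash
cat > h.py <<'E'
import numpy as np,cv2
from scipy.spatial.transform import Rotation as R
from bench import r
def cam(n):
    i=r.camera_info(n); q=np.array(i["rotation"])
    M=R.from_quat(q).as_matrix() if q.size==4 else q.reshape(3,3)
    return i,M
def plane(n,uv,z):
    i,M=cam(n); d=M@np.array([(uv[0]-i["cx"])/i["fx"],(uv[1]-i["cy"])/i["fy"],1]); o=np.array(i["origin"])
    return o+d*(z-o[2])/d[2]
def proj(n,p):
    i,M=cam(n); c=M.T@(np.asarray(p)-i["origin"]); return np.array([i["cx"]+i["fx"]*c[0]/c[2],i["cy"]+i["fy"]*c[1]/c[2]])
def two(a,b):
    A=[];B=[]
    for n,uv in (("top",a),("side",b)):
        i,M=cam(n); d=M@np.array([(uv[0]-i["cx"])/i["fx"],(uv[1]-i["cy"])/i["fy"],1]); d/=np.linalg.norm(d)
        P=np.eye(3)-np.outer(d,d); A.append(P);B.append(P@i["origin"])
    x=np.linalg.lstsq(np.vstack(A),np.hstack(B),rcond=None)[0]
    return x,[np.linalg.norm(A[k]@x-B[k]) for k in (0,1)]
def crop(src,x,y,w,h,s,out):
    im=cv2.imread(src) if isinstance(src,str) else src
    c=cv2.resize(im[y:y+h,x:x+w],None,fx=s,fy=s,interpolation=cv2.INTER_CUBIC); cv2.imwrite(out,c)
E
python3 - <<'E'
from h import *
print(proj("top",[0,0,0]),proj("side",[0,0,0]))
crop("pics/top0.png",150,105,130,130,5 -0.5,"pics/c1.png")
crop("pics/top0.png",400,150,100,100,6,"pics/c2.png")
crop("pics/side0.png",230,70,150,140,4.2,"pics/c3.png")
crop("pics/side0.png",360,230,110,110,5.4,"pics/c4.png")
E
```

```text
[318.10874459 366.97600301] [161.14798558 309.03659531]
```

View pics/c1.png

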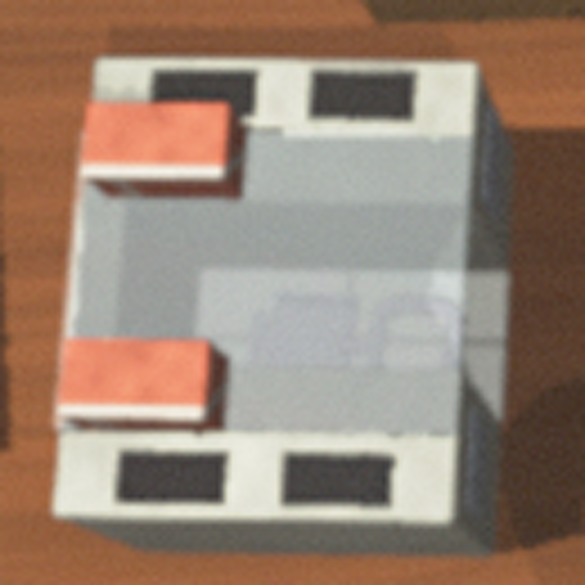

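View pics/c2.png

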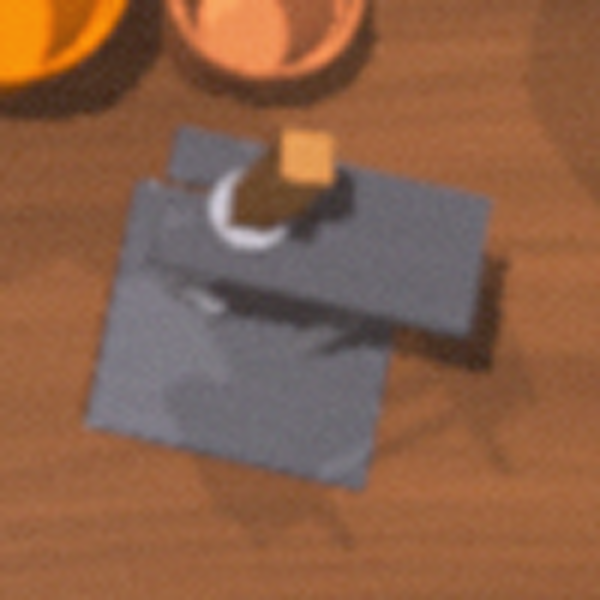

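View pics/c3.png

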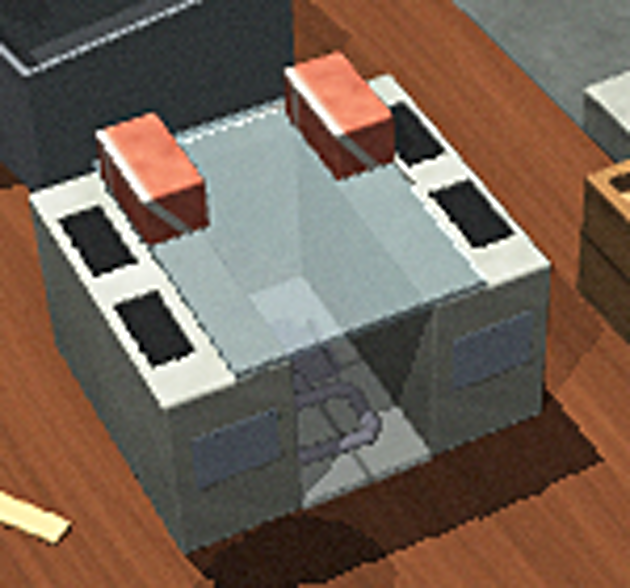

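View pics/c4.png

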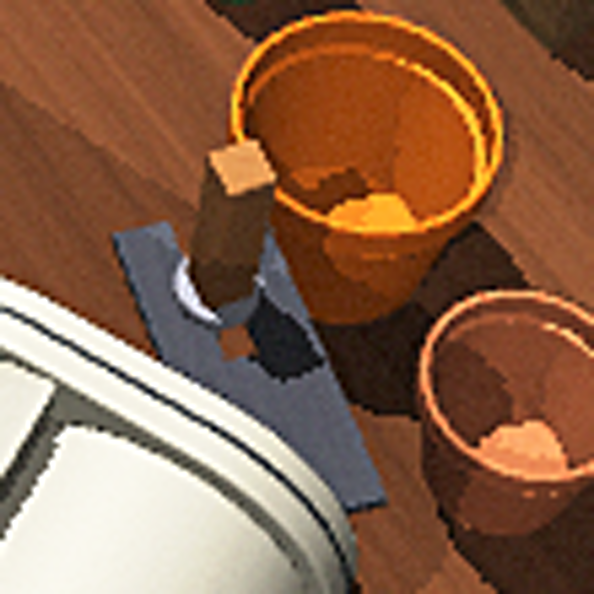

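```bash
python3 - <<'E'
from h import *
np.set_printoptions(precision=4,suppress=True)
c1=lambda u,v:(150+(u+.5)/4.5-.5,105+(v+.5)/4.5-.5)
c2=lambda u,v:(400+(u+.5)/6-.5,150+(v+.5)/6-.5)
c3=lambda u,v:(230+(u+.5)/4.2-.5,70+(v+.5)/4.2-.5)
c4=lambda u,v:(360+(u+.5)/5.4-.5,230+(v+.5)/5.4-.5)
print("gap top view front corners z.16")
A=plane("top",c1(477,62),.16);B=plane("top",c1(457,522),.16);C=plane("top",c1(97,60),.16);D=plane("top",c1(53,516),.16)
print(A,B,C,D,np.linalg.norm(A-B),np.linalg.norm(A-C),np.linalg.norm(B-D)); print("mid",(A+B)/2, "axes",(C-A)/np.linalg.norm(C-A),(D-B)/np.linalg.norm(D-B),(A-B)/np.linalg.norm(A-B))
print("bot",plane("top",c1(512,128),0),plane("top",c1(495,552),0))
print("tile front",plane("top",c1(508,270),.008),plane("top",c1(500,420),.008))
A2=plane("side",c3(550,266),.16);B2=plane("side",c3(165,405),.16)
print("side",A2,B2,np.linalg.norm(A2-B2),(A2+B2)/2)
print("side bot",plane("side",c3(545,410),0),plane("side",c3(187,552),0))
print("tile side",plane("side",c3(432,457),.008),plane("side",c3(303,503),.008))
print("handle top", plane("top",c2(307,158),.311),plane("side",c4(241,167),.311),two(c2(307,158),c4(241,167)))
print("collar", plane("top",c2(250,208),.221))
f=[plane("top",c2(*p),.215) for p in [(180,128),(490,198),(470,335),(155,260)]]
for x in f: print("fork",x)
print([np.linalg.norm(f[i]-f[(i+1)%4]) for i in range(4)])
f=[plane("side",c4(*p),.215) for p in [(113,235),(165,222),(385,498)]]
for x in f: print("forkside",x)
b=[plane("top",c2(*p),.008) for p in [(90,430),(365,490),(140,180),(395,325)]]
for x in b: print("base",x)
for z in (0.03,.06): print("toe?",plane("top",c2(205,298),z))
print("loop front in top", plane("top",c1(455,330),.014),plane("top",c1(415,330),.014),plane("top",c1(372,330),.014),plane("top",c1(255,335),.014))
print("loop front side", plane("side",c3(375,425),.014))
for n,z in(("bottle",0.2),): print(plane("top",(342,113),z))
print("pot rims",plane("top",(401,143),.115),plane("top",(444,148),.085),plane("top",(362,225),.018),plane("side",(428,256),.115))
E
```

```text
gap top view front corners z.16
[0.7338 0.1631 0.16  ] [0.4254 0.1744 0.16  ] [0.7436 0.4157 0.16  ] [0.4371 0.4298 0.16  ] 0.30863324512820767 0.2527684327984663 0.25565422324440334
mid [0.5796 0.1688 0.16  ] axes [ 0.039   0.9992 -0.    ] [0.046  0.9989 0.    ] [ 0.9993 -0.0368  0.    ]
bot [0.7503 0.1651 0.    ] [0.43   0.1771 0.    ]
tile front [0.6371 0.1667 0.008 ] [0.5247 0.1724 0.008 ]
side [0.7313 0.1626 0.16  ] [0.4281 0.1809 0.16  ] 0.30374759979035554 [0.5797 0.1717 0.16  ]
side bot [0.7395 0.1679 0.    ] [0.431  0.1819 0.    ]
tile side [0.6335 0.1643 0.008 ] [0.5257 0.1738 0.008 ]
handle top [ 0.4977 -0.3538  0.311 ] [ 0.4973 -0.3526  0.311 ] (array([ 0.497 , -0.3533,  0.3123]), [np.float64(0.00032229550416899627), np.float64(0.00032229550416866217)])
collar [ 0.4992 -0.3541  0.221 ]
fork [ 0.5395 -0.327   0.215 ]
fork [ 0.5019 -0.4653  0.215 ]
fork [ 0.4386 -0.4497  0.215 ]
fork [ 0.4777 -0.3107  0.215 ]
[np.float64(0.14331645010696545), np.float64(0.06515044831133533), np.float64(0.1443585908428931), np.float64(0.06381375406346085)]
forkside [ 0.4769 -0.3073  0.215 ]
forkside [ 0.4997 -0.3133  0.215 ]
forkside [ 0.5005 -0.4634  0.215 ]
base [ 0.4329 -0.3198  0.008 ]
base [ 0.3963 -0.4628  0.008 ]
base [ 0.5694 -0.3568  0.008 ]
base [ 0.4848 -0.4872  0.008 ]
toe? [ 0.4982 -0.3809  0.03  ]
toe? [ 0.4919 -0.373   0.06  ]
loop front in top [0.5912 0.2041 0.014 ] [0.5921 0.2332 0.014 ] [0.5931 0.2644 0.014 ] [0.5921 0.3492 0.014 ]
loop front side [0.6101 0.2109 0.014 ]
[ 0.7245 -0.093   0.2   ]
pot rims [ 0.6587 -0.2731  0.115 ] [ 0.6487 -0.4114  0.085 ] [ 0.4245 -0.1506  0.018 ] [ 0.6543 -0.2796  0.115 ]
```

```bash
python3 - <<'E'
from h import *
t=cv2.imread("pics/top0.png");s=cv2.imread("pics/side0.png")
def enh(im):
    im=im.astype(float); lo,hi=np.percentile(im,1,axis=(0,1)),np.percentile(im,99,axis=(0,1)); return np.clip((im-lo)/(hi-lo)*255,0,255).astype(np.uint8)
cv2.imwrite("pics/d1.png",cv2.resize(enh(t[158:200,190:268]),None,fx=10,fy=10,interpolation=cv2.INTER_CUBIC))
cv2.imwrite("pics/d2.png",cv2.resize(enh(s[130:198,285:345]),None,fx=8,fy=8,interpolation=cv2.INTER_CUBIC))
E
```

```text
(no output)
```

View pics/d1.png

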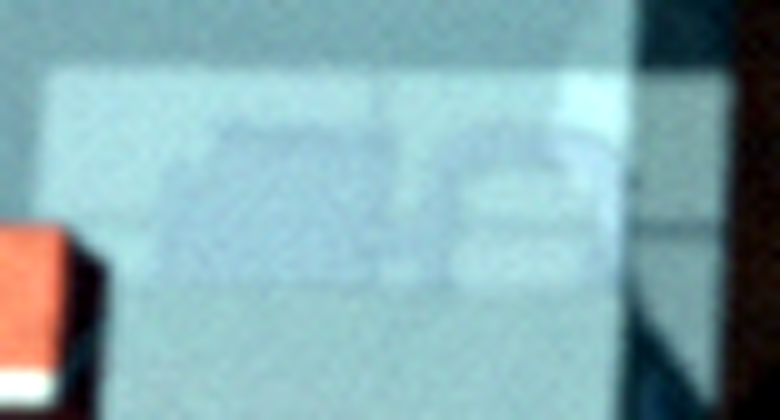

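View pics/d2.png

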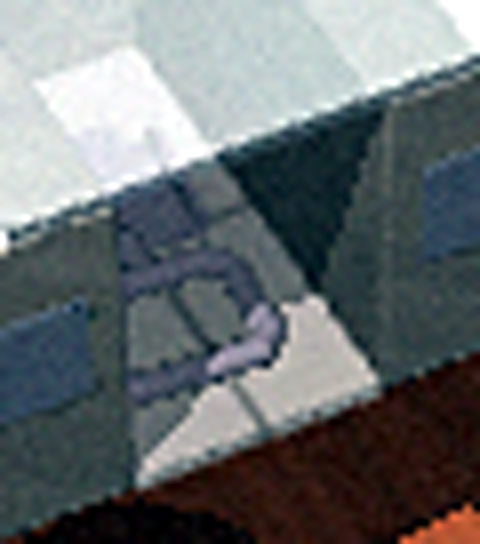

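```bash
python3 - <<'E'
from h import *
np.set_printoptions(precision=4,suppress=True)
y=np.array([.042,.99912]);y/=np.linalg.norm(y);x=np.array([y[1],-y[0]]);o=np.array([.580,.170])
d2=lambda u,v:(285+(u+.5)/8-.5,130+(v+.5)/8-.5)
d1=lambda u,v:(190+(u+.5)/10-.5,158+(v+.5)/10-.5)
def g(n,uv,z): p=plane(n,uv,z)[:2]; return p,np.array([(p-o)@x,(p-o)@y])
for n,uv in {"frontL mid":(140,382),"frontR mid":(235,350),"far bar mid":(268,315),"farbar rear":(238,280),"rearbar mid L":(130,282),"rear bar R":(205,262),"tileR":(378,378),"tileL":(138,485),"seam front":(262,433)}.items(): print(n,*g("side",d2(*uv),.008 if "tile" in n or "seam" in n else .014))
print()
for n,uv in {"rear bar mid":(437,220),"front bar":(612,220),"far bar mid":(530,155),"nearhole":(520,275),"blade tip":(165,210),"bladefar":(300,128),"tileR":(725,72),"seam":(725,232)}.items(): print(n,*g("top",d1(*uv),.008 if "tile" in n or "seam" in n else .014))
E
```

```text
frontL mid [0.5491 0.2138] [-0.0327  0.0425]
frontR mid [0.5907 0.2095] [0.009  0.0399]
far bar mid [0.6119 0.2196] [0.0298 0.0509]
farbar rear [0.6112 0.243 ] [0.0282 0.0743]
rearbar mid L [0.5726 0.2648] [-0.0114  0.0944]
rear bar R [0.6047 0.2589] [0.0209 0.0899]
tileR [0.6353 0.1714] [0.0552 0.0037]
tileL [0.5242 0.1708] [-0.0558 -0.0016]
seam front [0.5801 0.1696] [ 0.0002 -0.0004]

rear bar mid [0.5876 0.2611] [0.0038 0.0913]
front bar [0.5858 0.204 ] [0.0044 0.0342]
far bar mid [0.6086 0.231 ] [0.026  0.0621]
nearhole [0.5683 0.2338] [-0.0144  0.0633]
blade tip [0.5938 0.35  ] [0.0063 0.1805]
bladefar [0.6202 0.3065] [0.0344 0.1381]
tileR [0.6367 0.1682] [0.0567 0.0006]
seam [0.5822 0.1681] [ 0.0023 -0.0018]
```

```bash
python3 - <<'E'
from h import *
np.set_printoptions(precision=4,suppress=True)
t=cv2.imread("pics/top0.png")
big=cv2.resize(t[160:195,435:465],None,fx=8,fy=8,interpolation=cv2.INTER_CUBIC)
h=cv2.cvtColor(big,cv2.COLOR_BGR2HSV)
m=((h[...,0]<25)&(h[...,2]>170)).astype(np.uint8)
cs,_=cv2.findContours(m,0,2); c=max(cs,key=cv2.contourArea)
rect=cv2.minAreaRect(c);print(rect)
b=cv2.boxPoints(rect)
P=[plane("top",(435+(p[0]+.5)/8-.5,160+(p[1]+.5)/8-.5),.311) for p in b]
for p in P: print(p)
print(np.mean(P,0))
for i in range(4):
    d=P[(i+1)%4]-P[i]; print(np.linalg.norm(d),np.degrees(np.arctan2(d[1],d[0])))
# toe prediction for yaw values
for yaw in (-20,-15,-10,-5,0,5):
    a=np.radians(yaw); d=np.array([np.sin(a),-np.cos(a)])
    b0=np.array([.4973,-.3535,.065]);tip=np.array([*(b0[:2]+d*.0301),.0316])
    print(yaw,(proj("top",b0)-[400,150])*6,(proj("top",tip)-[400,150])*6)
s=r.read_state()
Rc=R.from_quat(s["eef_rot"]).as_matrix();print(Rc)
E
```

```text
((131.70623779296875, 127.38597869873047), (77.60714721679688, 72.77642822265625), 5.572198390960693)
[ 0.4887 -0.3405  0.311 ]
[ 0.5121 -0.3448  0.311 ]
[ 0.5089 -0.3687  0.311 ]
[ 0.4855 -0.3644  0.311 ]
[ 0.4988 -0.3546  0.311 ]
0.023766529403945556 -10.307558286439102
0.02416871907810082 -97.67063602804744
0.023755611591807422 169.43375802055053
0.024062098029351015 82.367659013888
-20 [166.2417 284.3545] [206.6252 315.5108]
-15 [166.2417 284.3545] [207.7349 310.8212]
-10 [166.2417 284.3545] [208.4152 306.0382]
-5 [166.2417 284.3545] [208.6615 301.1984]
0 [166.2417 284.3545] [208.4724 296.3388]
5 [166.2417 284.3545] [207.8498 291.4964]
[[ 0.4094 -0.9124 -0.0006]
 [-0.9124 -0.4094  0.0011]
 [-0.0013  0.0001 -1.    ]]
```

```bash
cat >> h.py <<'E'
def tgt(p,yaw,tilt=0):
    """pose with tool x at yaw(deg) about world z; tilt deg: fingers lean toward +y of that frame"""
    base=R.from_euler('z',yaw,degrees=True)*R.from_euler('x',180,degrees=True)
    return np.array(p),R.from_euler('z',yaw,degrees=True)*R.from_euler('x',tilt,degrees=True)*R.from_euler('x',180,degrees=True)
def rel(p,Rt,s=None):
    s=s or r.read_state(); Rc=R.from_quat(s["eef_rot"])
    d=Rc.inv().apply(np.array(p)-s["ee_pos"])/.025
    w=(Rc.inv()*Rt).as_rotvec(degrees=True)/5
    return np.round(d,2),np.round(w,2)
def show():
    s=r.read_state(); M=R.from_quat(s["eef_rot"]).as_matrix()
    print("t",np.round(s["time"],2),"p",np.round(s["ee_pos"],4),"x",np.round(M[:,0],3),"z",np.round(M[:,2],3),"F",np.round(s["ft_force"],1),"w",np.round(s["width"],4),"q",np.round(s["joint_positions"],2))
E
python3 - <<'E'
from h import *
for z in (.35,.255):
    print(rel(*tgt([.498,-.354,z],-8)))
E
```

```text
(array([ -3.92, -12.38,  -5.12]), array([-1.000e-02,  1.000e-02, -1.157e+01]))
(array([ -3.91, -12.38,  -1.32]), array([-1.000e-02,  1.000e-02, -1.157e+01]))
```

>>> carry_out([
  [[0, 0, 0, -3, 0, 0, 0], [0, -0.5, -1.5, -5.1, 0, 0, -2], [0, -1, -3.5, -5.1, 0, 0, -4], [0, -1.7, -5.5, -5.1, 0, 0, -6], [0, -2.4, -7.5, -5.1, 0, 0, -8], [0, -3, -9.5, -5.1, 0, 0, -10], [0, -3.6, -11.4, -5.1, 0, 0, -11.5], [0, -3.9, -12.4, -5.1, 0, 0, -11.6], [0, -3.9, -12.4, -5.1, 0, 0, -11.6], [0, -3.9, -12.4, -5.1, 0, 0, -11.6]],
], grip_force=50)

```text
time: 1.35
ee_pos: [0.4976, -0.3558, 0.3493]
eef_rot: [0.998, -0.07, -0.001, -0.0]
ft_force: [0.7, -0.3, -0.1]
width: 0.087
```

```bash
python3 - <<'E'
from h import *
show()
t=r.camera("top");s=r.camera("side");cv2.imwrite("pics/t1.png",t);cv2.imwrite("pics/s1.png",s)
show()
print(rel(*tgt([.498,-.354,.255],-8)))
E
```

```text
t 1.35 p [ 0.4976 -0.3558  0.3493] x [ 0.99  -0.14  -0.002] z [-0.001  0.001 -1.   ] F [ 0.7 -0.3 -0.1] w 0.087 q [ 0.81  0.3  -0.35  1.26  0.1   1.61  0.34]
t 1.45 p [ 0.4975 -0.3559  0.3494] x [ 0.99  -0.14  -0.001] z [-0.001  0.    -1.   ] F [ 0.1  0.2 -0. ] w 0.0871 q [ 0.81  0.29 -0.35  1.26  0.1   1.61  0.34]
(array([ 0.01, -0.08,  3.78]), array([-0.  ,  0.01, -0.01]))
```

View pics/s1.png

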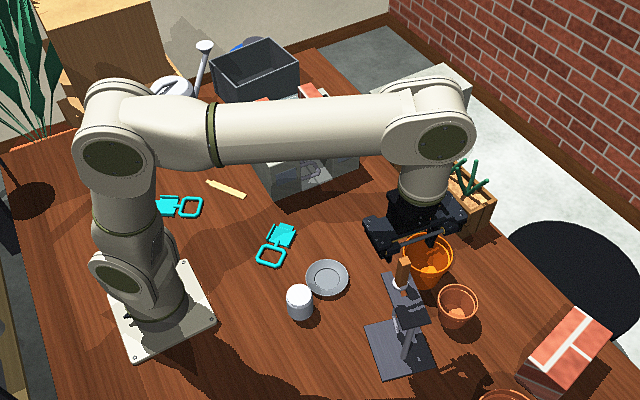

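View pics/t1.png

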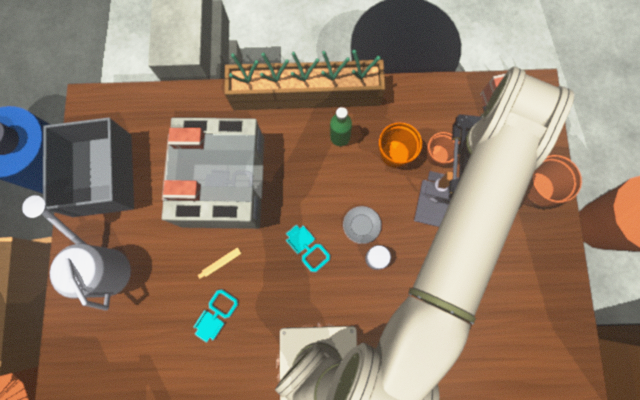

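The side view shows the open gripper straddling the handle, whose top is at about (403,260). I'll descend and grip it.

>>> carry_out([
  [[0, 0, -0.05, 1.0, 0, 0, 0], [0, 0, -0.08, 2.0, 0, 0, 0], [0, 0, -0.08, 3.0, 0, 0, 0], [0, 0, -0.08, 3.8, 0, 0, 0], [0, 0, -0.08, 3.8, 0, 0, 0], [255, 0, -0.08, 3.8, 0, 0, 0], [255, 0, -0.08, 3.8, 0, 0, 0], [255, 0, -0.08, 3.8, 0, 0, 0], [255, 0, -0.08, 3.8, 0, 0, 0], [255, 0, -0.08, 3.8, 0, 0, 0], [255, 0, -0.08, 3.8, 0, 0, 0]],
], grip_force=50)

```text
time: 2.82
ee_pos: [0.4976, -0.3538, 0.2544]
eef_rot: [0.998, -0.07, -0.001, -0.0]
ft_force: [-0.1, 1.0, 0.4]
width: 0.0352
```

```bash
python3 - <<'E'
from h import *
show()
s=r.camera("side"); crop(s,340,200,140,190,4 -0.9,"pics/s2.png")
u=np.array([.266,.964])
p=np.array(r.read_state()["ee_pos"])
for a,dz in ((0,.01),(.09,.01),(.11,.04)):
    print(rel(*tgt([p[0]+u[0]*a,p[1]+u[1]*a,p[2]+dz],-8)))
E
```

```text
t 2.82 p [ 0.4976 -0.3538  0.2544] x [ 0.99  -0.14  -0.001] z [-0.001  0.001 -1.   ] F [-0.1  1.   0.4] w 0.0352 q [ 0.82  0.31 -0.35  1.44  0.11  1.41  0.33]
(array([-0. , -0. , -0.4]), array([-0.  ,  0.01, -0.01]))
(array([ 0.46, -3.57, -0.4 ]), array([-0.  ,  0.01, -0.01]))
(array([ 0.56, -4.36, -1.6 ]), array([-0.  ,  0.01, -0.01]))
```

View pics/s2.png

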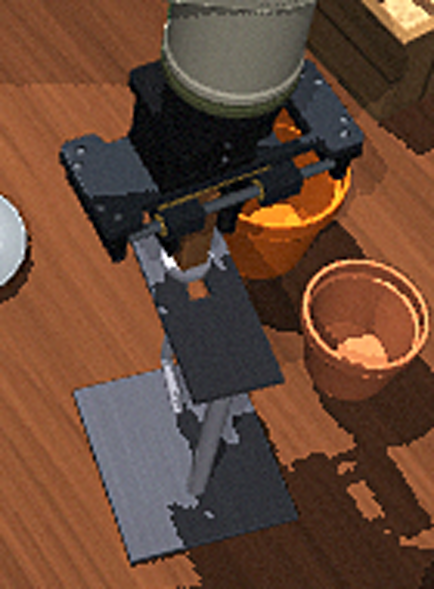

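The fingers are at the handle but still closing, at 35 mm. I'll give them more time.

>>> carry_out([
  [[255, 0, 0, 0, 0, 0, 0], [255, 0, 0, 0, 0, 0, 0], [255, 0, 0, 0, 0, 0, 0], [255, 0, 0, 0, 0, 0, 0]],
], grip_force=55)

```text
time: 3.38
ee_pos: [0.4976, -0.3538, 0.2544]
eef_rot: [0.998, -0.07, -0.001, -0.0]
ft_force: [0.0, 0.5, -0.5]
width: 0.0216
```

Gripped, with the opening at 21.6 mm against a 22 mm handle. Next I'll lift 10 mm, slide out along the slot, then raise.

>>> carry_out([
  [[255, 0, 0, -0.4, 0, 0, 0], [255, 0, 0, -0.4, 0, 0, 0], [255, 0.12, -0.9, -0.4, 0, 0, 0], [255, 0.23, -1.8, -0.4, 0, 0, 0], [255, 0.35, -2.7, -0.4, 0, 0, 0], [255, 0.46, -3.6, -0.4, 0, 0, 0], [255, 0.56, -4.4, -0.6, 0, 0, 0], [255, 0.6, -4.6, -1.2, 0, 0, 0], [255, 0.6, -4.6, -1.6, 0, 0, 0], [255, 0.6, -4.6, -1.6, 0, 0, 0]],
])

```text
time: 4.62
ee_pos: [0.5288, -0.2433, 0.2957]
eef_rot: [0.997, -0.071, 0.0, 0.0]
ft_force: [0.6, 0.6, -1.7]
width: 0.0218
```

```bash
python3 - <<'E'
from h import *
show()
s=r.camera("side"); crop(s,280,150,200,240,2.5,"pics/s3.png")
E
```

```text
t 4.62 p [ 0.5288 -0.2433  0.2957] x [ 0.99  -0.141  0.001] z [ 0.    -0.001 -1.   ] F [ 0.6  0.6 -1.7] w 0.0218 q [ 0.7   0.24 -0.42  1.44  0.1   1.48  0.14]
```

View pics/s3.png

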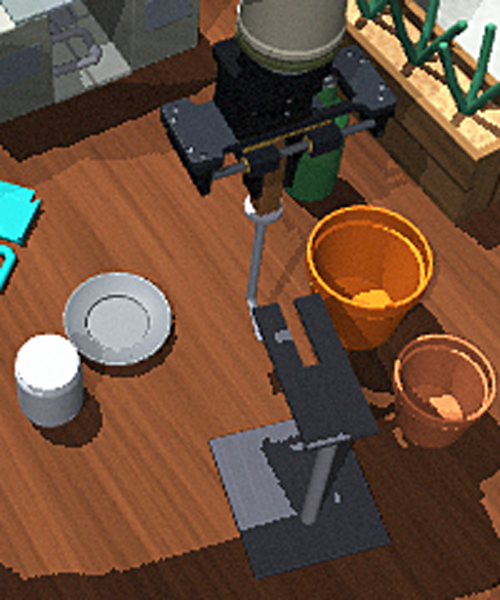

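```bash
cat >> h.py <<'E'
GY=np.array([.042,.99912,0]);GX=np.array([.99912,-.042,0]);GO=np.array([.580,.170,0])
def gw(x,y,z): return GO+GX*x+GY*y+np.array([0,0,z])
def wg(p): d=np.asarray(p)-GO; return np.array([d@GX,d@GY,d[2]])
TIP=np.array([0,.0301,.2228])
def tiptgt(gx,gy,z,tilt,yaw=-2.4,off=TIP):
    _,Rt=tgt([0,0,0],yaw,tilt); return gw(gx,gy,z)-Rt.apply(off),Rt
def tipnow():
    s=r.read_state(); return s["ee_pos"]+R.from_quat(s["eef_rot"]).apply(TIP)
E
python3 - <<'E'
from h import *
p,Rt=tiptgt(-.004,-.10,.06,44); print(p,rel(p,Rt))
E
```

```text
[ 0.56622913 -0.06274499  0.24117812] (array([ 0.47, -7.36,  2.14]), array([ 8.79, -0.43, -1.09]))
```

>>> carry_out([
  [[255, 0, -0.5, 0, 1, 0, 0], [255, 0, -1.2, 0, 2.5, -0.1, -0.2], [255, 0.1, -2.2, 0, 4, -0.2, -0.4], [255, 0.2, -3.2, 0.2, 5.5, -0.2, -0.6], [255, 0.3, -4.5, 0.5, 7, -0.3, -0.8], [255, 0.4, -5.8, 1.2, 8, -0.4, -1], [255, 0.5, -6.8, 1.7, 8.8, -0.4, -1.1], [255, 0.5, -7.4, 2.1, 8.8, -0.4, -1.1], [255, 0.5, -7.4, 2.1, 8.8, -0.4, -1.1], [255, 0.5, -7.4, 2.1, 8.8, -0.4, -1.1]],
])

```text
time: 5.92
ee_pos: [0.5673, -0.0627, 0.2431]
eef_rot: [0.927, -0.019, 0.01, -0.374]
ft_force: [0.1, 0.3, -0.7]
width: 0.0218
```

```bash
python3 - <<'E'
from h import *
show(); print(tipnow(),wg(tipnow()))
s=r.camera("side");t=r.camera("top");print(proj("side",tipnow()),proj("top",tipnow()))
cv2.imwrite("pics/s4.png",s);cv2.imwrite("pics/t4.png",t)
crop(s,220,80,200,170,4,"pics/s4c.png")
crop(t,180,100,160,120,5,"pics/t4c.png")
p,Rt=tiptgt(-.004,-.10,.06,44); print(p,rel(p,Rt))
E
```

```text
t 5.92 p [ 0.5673 -0.0627  0.2431] x [ 0.999 -0.043  0.004] z [ 0.033  0.693 -0.721] F [ 0.1  0.3 -0.7] w 0.0218 q [ 0.83  0.46 -0.53  1.51 -0.51  1.48  0.39]
[0.57376161 0.06993778 0.0616942 ] [-0.00203029 -0.10023618  0.0616942 ]
[331.8068167  193.75828908] [290.57480862 177.95777905]
[ 0.56622913 -0.06274499  0.24117812] (array([-0.04,  0.05,  0.05]), array([ 0.02, -0.05,  0.02]))
```

View pics/s4c.png

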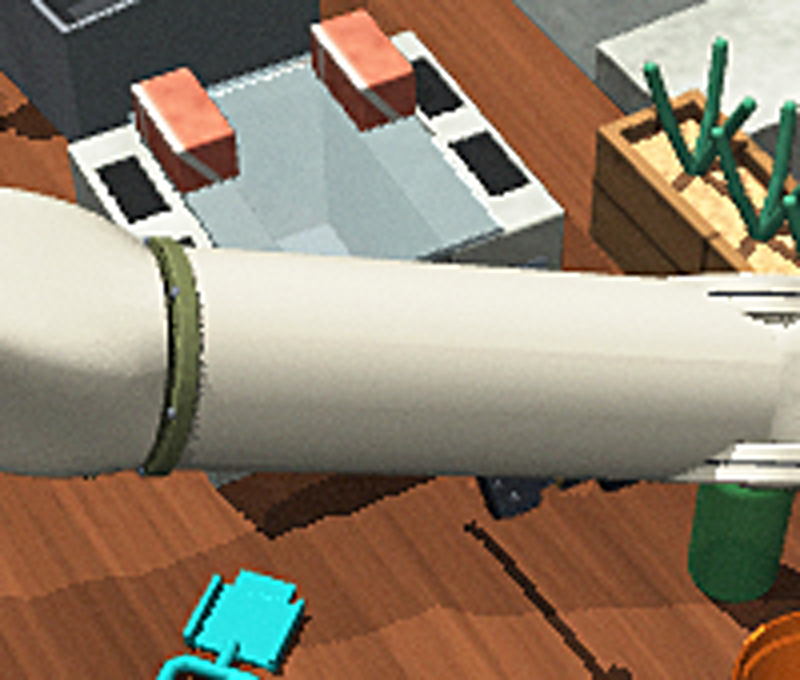

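View pics/t4c.png

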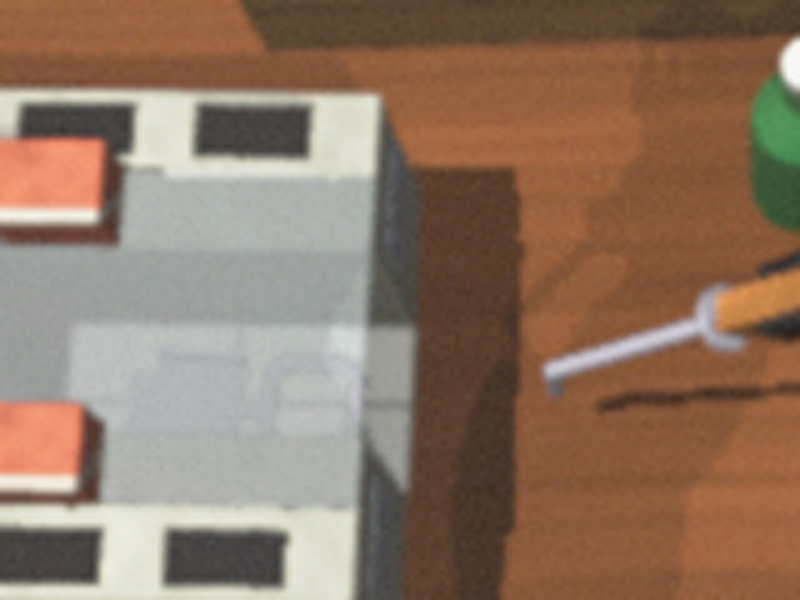

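Both the pose and the top view agree: the tip is seen at (291.2,178.4) and predicted at (290.6,178.0). Next is insertion above the loop.

```bash
python3 - <<'E'
from h import *
for y,z in ((-.05,.032),(.0,.031),(.03,.031),(.062,.031)):
    print(rel(*tiptgt(-.004,y,z,44)))
E
```

```text
(array([-0.05, -0.61,  2.25]), array([ 0.02, -0.05,  0.02]))
(array([-0.05, -2.02,  3.66]), array([ 0.02, -0.05,  0.02]))
(array([-0.06, -2.89,  4.5 ]), array([ 0.02, -0.05,  0.02]))
(array([-0.06, -3.81,  5.38]), array([ 0.02, -0.05,  0.02]))
```

>>> carry_out([
  [[255, -0.05, -0.3, 1.1, 0, 0, 0], [255, -0.05, -0.6, 2.25, 0, 0, 0], [255, -0.05, -1.3, 2.95, 0, 0, 0], [255, -0.05, -2.0, 3.65, 0, 0, 0], [255, -0.05, -2.6, 4.2, 0, 0, 0], [255, -0.05, -3.2, 4.8, 0, 0, 0], [255, -0.05, -3.8, 5.4, 0, 0, 0], [255, -0.05, -3.8, 5.4, 0, 0, 0], [255, -0.05, -3.8, 5.4, 0, 0, 0]],
])

```text
time: 7.15
ee_pos: [0.5734, 0.0986, 0.2115]
eef_rot: [0.927, -0.02, 0.01, -0.374]
ft_force: [-0.8, 0.0, -1.1]
width: 0.0215
```

```bash
python3 - <<'E'
from h import *
show(); print(tipnow(),wg(tipnow()))
t=r.camera("top");print(proj("top",tipnow()))
crop(t,190,145,100,75,8,"pics/t5c.png")
for y,z in ((.062,.020),(.062,.012),):
    print(rel(*tiptgt(-.004,y,z,44)))
E
```

```text
t 7.15 p [0.5734 0.0986 0.2115] x [ 0.999 -0.044  0.004] z [ 0.034  0.692 -0.721] F [-0.8  0.  -1.1] w 0.0215 q [ 0.68  0.39 -0.62  1.69 -0.58  1.23  0.28]
[0.57998215 0.23115094 0.03009109] [-0.00258617  0.06109638  0.03009109]
[241.48717736 180.19692307]
(array([-0.02,  0.26,  0.32]), array([ 0.02, -0.06,  0.01]))
(array([-0.02,  0.48,  0.55]), array([ 0.02, -0.06,  0.01]))
```

View pics/t5c.png

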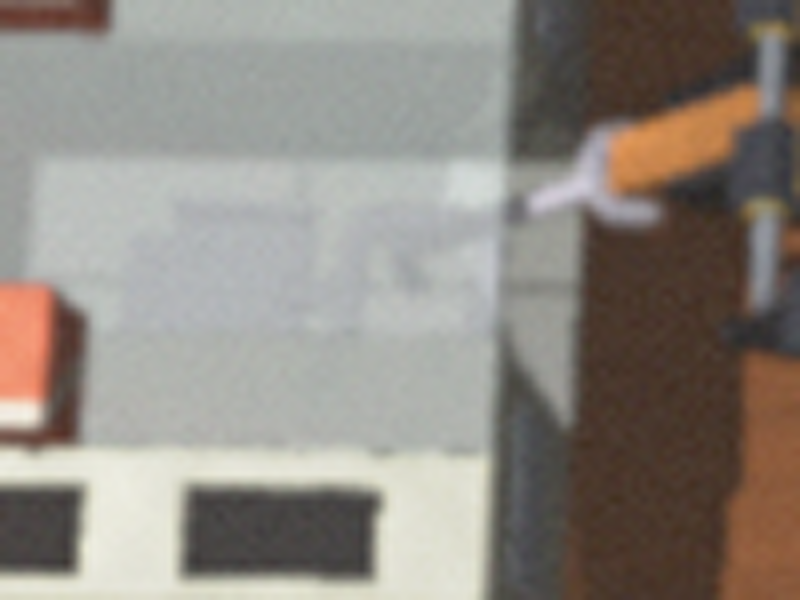

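The shaft and toe show through the cover, with the toe end at about crop (415,285), inside the loop hole. I'll lower gently.

>>> carry_out([
  [[255, 0, 0.15, 0.15, 0, 0, 0], [255, 0, 0.28, 0.3, 0, 0, 0], [255, 0, 0.4, 0.43, 0, 0, 0], [255, 0, 0.46, 0.5, 0, 0, 0], [255, 0, 0.46, 0.5, 0, 0, 0]],
])

```text
time: 7.82
ee_pos: [0.5735, 0.0987, 0.1944]
eef_rot: [0.927, -0.02, 0.01, -0.374]
ft_force: [0.2, -0.9, -1.4]
width: 0.0216
```

```bash
python3 - <<'E'
from h import *
show(); print(tipnow(),wg(tipnow()))
t=r.camera("top");print(proj("top",tipnow()))
crop(t,190,145,100,75,8,"pics/t6c.png")
for y,z in ((.062,.012),(.04,.012),(.02,.012),(0,.012)):
    print(rel(*tiptgt(-.004,y,z,44)))
E
```

```text
t 7.82 p [0.5735 0.0987 0.1944] x [ 0.999 -0.044  0.004] z [ 0.034  0.693 -0.721] F [ 0.2 -0.9 -1.4] w 0.0216 q [ 0.68  0.41 -0.62  1.7  -0.58  1.2   0.29]
[0.58011495 0.23128211 0.01296422] [-0.002459    0.06123301  0.01296422]
[242.4162743  181.53245861]
(array([-0.02,  0.03,  0.05]), array([ 0.02, -0.06,  0.01]))
(array([-0.02,  0.66, -0.56]), array([ 0.02, -0.06,  0.01]))
(array([-0.02,  1.24, -1.11]), array([ 0.02, -0.06,  0.01]))
(array([-0.02,  1.81, -1.67]), array([ 0.02, -0.06,  0.01]))
```

View pics/t6c.png

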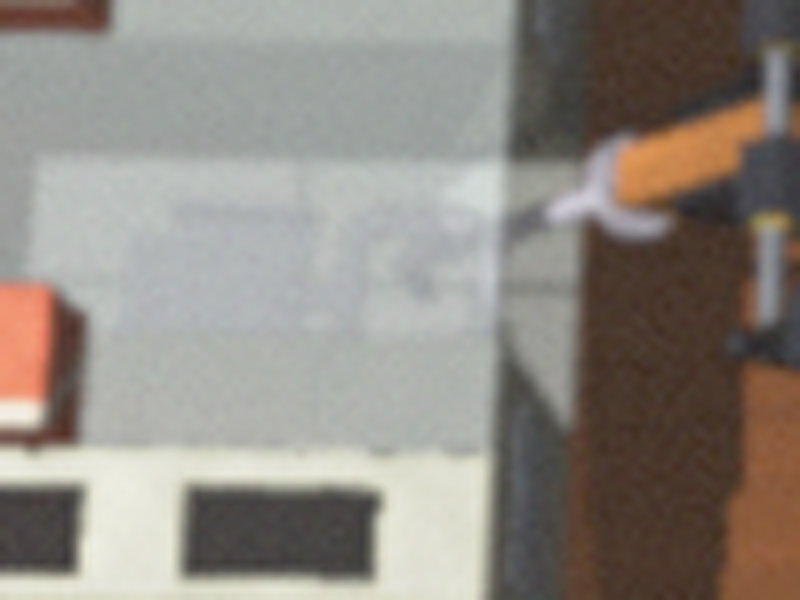

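>>> carry_out([
  [[255, 0, 0.03, 0.05, 0, 0, 0], [255, 0, 0.05, 0.06, 0, 0, 0], [255, 0, 0.25, -0.14, 0, 0, 0], [255, 0, 0.45, -0.34, 0, 0, 0], [255, 0, 0.66, -0.54, 0, 0, 0], [255, 0, 0.86, -0.73, 0, 0, 0], [255, 0, 1.06, -0.92, 0, 0, 0], [255, 0, 1.25, -1.11, 0, 0, 0], [255, 0, 1.25, -1.11, 0, 0, 0]],
])

```text
time: 9.0
ee_pos: [0.5719, 0.0558, 0.193]
eef_rot: [0.927, -0.02, 0.011, -0.373]
ft_force: [-1.7, -1.1, 4.8]
width: 0.0218
```

```bash
python3 - <<'E'
from h import *
show(); print(tipnow(),wg(tipnow()))
t=r.camera("top");print(proj("top",tipnow()))
crop(t,190,145,100,75,8,"pics/t7c.png")
for y,z in ((.02,.0115),(0,.0115),(-.03,.0115),(-.06,.009),(-.1,.007),):
    print(rel(*tiptgt(-.004,y,z,44)))
E
```

```text
t 9.0 p [0.5719 0.0558 0.193 ] x [ 0.999 -0.046  0.004] z [ 0.035  0.692 -0.721] F [-1.7 -1.1  4.8] w 0.0218 q [ 0.72  0.42 -0.59  1.68 -0.56  1.26  0.34]
[0.57872497 0.1882948  0.01153146] [-0.00204229  0.01822514  0.01153146]
[255.66276067 181.67307364]
(array([-0.03, -0.02,  0.04]), array([ 0.03, -0.07,  0.01]))
(array([-0.03,  0.55, -0.51]), array([ 0.03, -0.07,  0.01]))
(array([-0.02,  1.42, -1.34]), array([ 0.03, -0.07,  0.01]))
(array([-0.02,  2.35, -2.1 ]), array([ 0.03, -0.07,  0.01]))
(array([-0.01,  3.56, -3.15]), array([ 0.03, -0.07,  0.01]))
```

View pics/t7c.png

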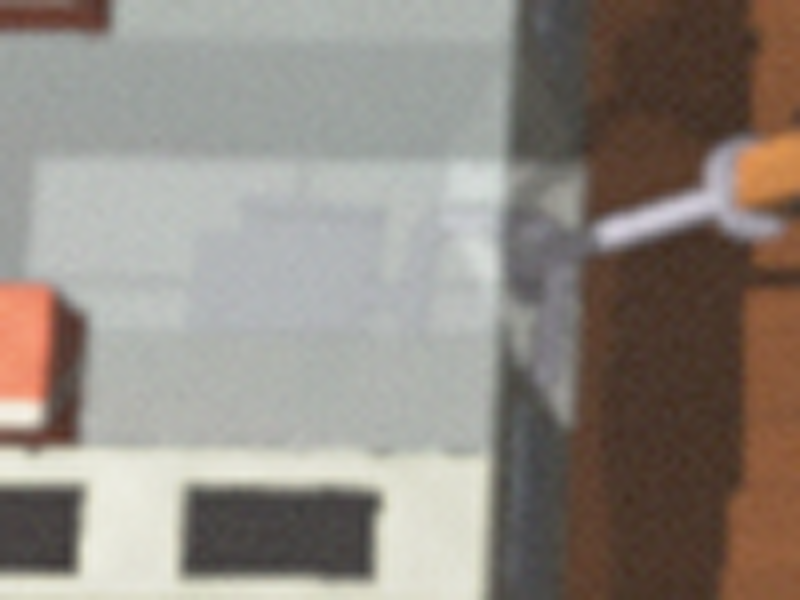

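The trowel is hooked: the blade has moved about 27 mm. The toe brushes the tile at about 5 N, so I'll raise it slightly and continue, lowering it once past the step.

>>> carry_out([
  [[255, 0, -0.02, -0.02, 0, 0, 0], [255, 0, 0.26, -0.28, 0, 0, 0], [255, 0, 0.53, -0.53, 0, 0, 0], [255, 0, 0.8, -0.8, 0, 0, 0], [255, 0, 1.1, -1.08, 0, 0, 0], [255, 0, 1.4, -1.36, 0, 0, 0], [255, 0, 1.75, -1.62, 0, 0, 0], [255, 0, 2.1, -1.87, 0, 0, 0], [255, 0, 2.38, -2.07, 0, 0, 0], [255, 0, 2.38, -2.07, 0, 0, 0]],
])

```text
time: 10.3
ee_pos: [0.5684, -0.0241, 0.1887]
eef_rot: [0.928, -0.021, 0.011, -0.373]
ft_force: [-0.9, 0.5, -1.2]
width: 0.0218
```

```bash
python3 - <<'E'
from h import *
show(); print(tipnow(),wg(tipnow()))
t=r.camera("top");print(proj("top",tipnow()))
crop(t,190,125,130,95,6,"pics/t8c.png")
for y,z in ((-.06,.006),(-.08,.0055),(-.1,.0055),(-.12,.0055),(-.15,.005),):
    print(rel(*tiptgt(-.004,y,z,44)))
E
```

```text
t 10.3 p [ 0.5684 -0.0241  0.1887] x [ 0.999 -0.047  0.004] z [ 0.036  0.691 -0.722] F [-0.9  0.5 -1.2] w 0.0218 q [ 0.8   0.47 -0.54  1.61 -0.52  1.35  0.41]
[0.57542443 0.1082178  0.00705033] [-0.00197669 -0.06192001  0.00705033]
[280.14159248 182.26551146]
(array([-0.02,  0.03,  0.07]), array([ 0.04, -0.07, -0.  ]))
(array([-0.02,  0.62, -0.47]), array([ 0.04, -0.07, -0.  ]))
(array([-0.02,  1.2 , -1.03]), array([ 0.04, -0.07, -0.  ]))
(array([-0.01,  1.78, -1.58]), array([ 0.04, -0.07, -0.  ]))
(array([-0.01,  2.66, -2.4 ]), array([ 0.04, -0.07, -0.  ]))
```

View pics/t8c.png

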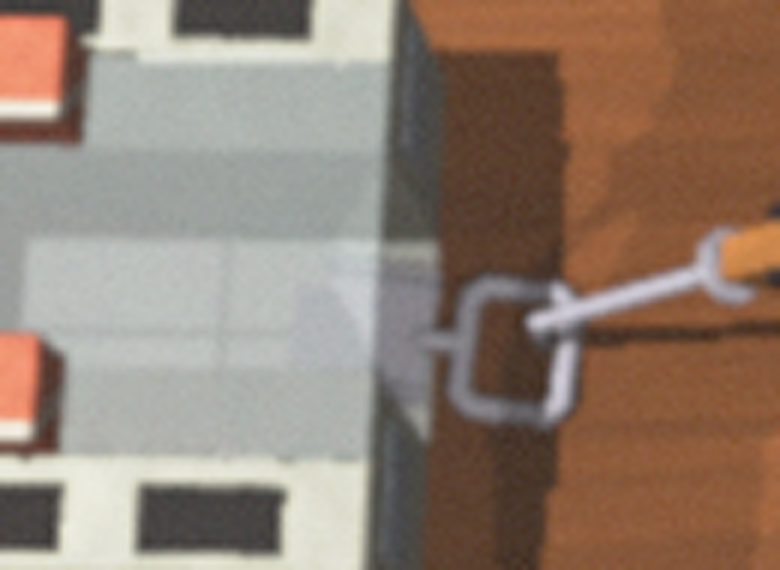

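The loop is fully outside, with the toe in its hole. I'll keep dragging, lowering the tip to about 5 mm.

>>> carry_out([
  [[255, 0, 0.15, 0, 0, 0, 0], [255, 0, 0.4, -0.25, 0, 0, 0], [255, 0, 0.7, -0.52, 0, 0, 0], [255, 0, 1.0, -0.81, 0, 0, 0], [255, 0, 1.3, -1.1, 0, 0, 0], [255, 0, 1.6, -1.39, 0, 0, 0], [255, 0, 1.9, -1.68, 0, 0, 0], [255, 0, 2.2, -1.97, 0, 0, 0], [255, 0, 2.5, -2.26, 0, 0, 0], [255, 0, 2.8, -2.54, 0, 0, 0], [255, 0, 3.1, -2.82, 0, 0, 0], [255, 0, 3.1, -2.82, 0, 0, 0]],
])

```text
time: 11.85
ee_pos: [0.5636, -0.1292, 0.1859]
eef_rot: [0.928, -0.021, 0.011, -0.373]
ft_force: [0.1, -0.9, -0.2]
width: 0.0221
```

```bash
python3 - <<'E'
from h import *
show(); print(tipnow(),wg(tipnow()))
t=r.camera("top");print(proj("top",tipnow()))
crop(t,220,125,130,95,6,"pics/t9c.png")
E
```

```text
t 11.85 p [ 0.5636 -0.1292  0.1859] x [ 0.999 -0.048  0.004] z [ 0.036  0.691 -0.722] F [ 0.1 -0.9 -0.2] w 0.0221 q [ 0.87  0.56 -0.48  1.48 -0.46  1.47  0.49]
[0.57077081 0.00300467 0.00427276] [-0.00220727 -0.167236    0.00427276]
[312.50104401 182.85509541]
```

View pics/t9c.png

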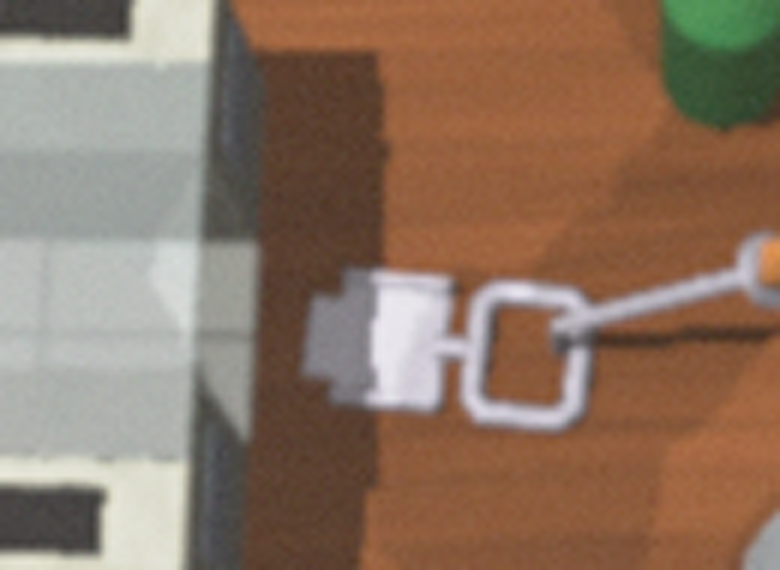

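The whole trowel is out: the blade's tip end at crop (303,340) is about 28 mm outside the tile edge at (250,340). I'll unhook by moving a little inward and then straight up.

>>> carry_out([
  [[255, 0, -0.25, 0.2, 0, 0, 0], [255, 0, -0.25, 0.2, 0, 0, 0], [255, 0, -0.6, -0.15, 0, 0, 0], [255, 0, -1.1, -0.7, 0, 0, 0], [255, 0, -1.7, -1.35, 0, 0, 0], [255, 0, -2.4, -2.1, 0, 0, 0], [255, 0, -3.0, -2.7, 0, 0, 0], [255, 0, -3.0, -2.7, 0, 0, 0]],
])

```text
time: 12.9
ee_pos: [0.5643, -0.1214, 0.2888]
eef_rot: [0.928, -0.02, 0.012, -0.372]
ft_force: [0.6, -0.0, -1.7]
width: 0.0216
```

```bash
python3 - <<'E'
from h import *
show(); print(tipnow(),wg(tipnow()))
p,Rt=tgt([.5288,-.2433,.2957],-8); print(rel(p,Rt)); p[2]=.33;print(rel(p,Rt))
t=r.camera("top")
crop(t,220,125,130,95,6,"pics/t10c.png")
E
```

```text
t 12.9 p [ 0.5643 -0.1214  0.2888] x [ 0.999 -0.047  0.008] z [ 0.038  0.69  -0.723] F [ 0.6 -0.  -1.7] w 0.0216 q [ 0.87  0.47 -0.5   1.38 -0.49  1.62  0.39]
[0.57193249 0.01051825 0.10687114] [-0.00136218 -0.15968024  0.10687114]
(array([-1.18,  3.37, -3.62]), array([-8.73,  0.32,  1.04]))
(array([-1.17,  2.43, -4.61]), array([-8.73,  0.32,  1.04]))
```

View pics/t10c.png

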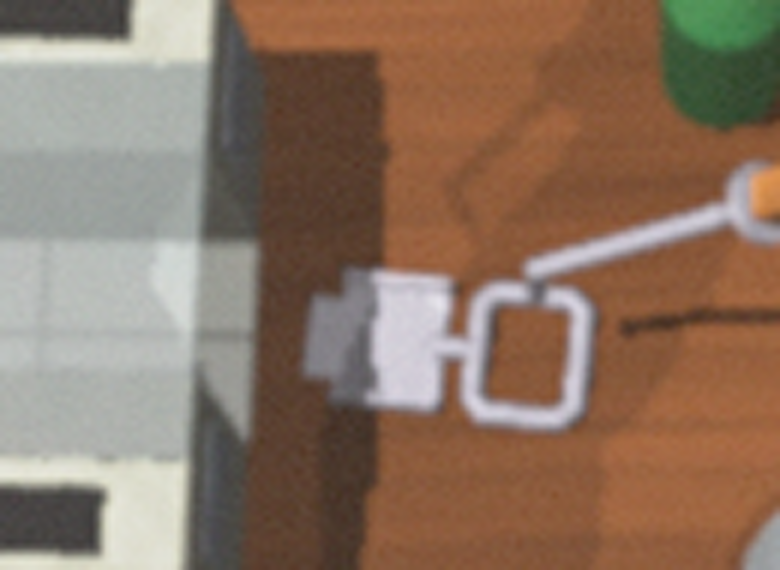

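The rod is clear and the trowel lies still and flat. Next I'll untilt and go back to the standoff ahead of the fork.

>>> carry_out([
  [[255, -0.1, 0.2, -0.6, -1, 0, 0.1], [255, -0.3, 0.5, -1.3, -2.5, 0.1, 0.3], [255, -0.5, 0.9, -2.0, -4, 0.2, 0.5], [255, -0.7, 1.3, -2.8, -5.5, 0.2, 0.7], [255, -0.9, 1.8, -3.5, -7, 0.3, 0.9], [255, -1.1, 2.2, -4.2, -8.4, 0.3, 1.0], [255, -1.17, 2.43, -4.6, -8.73, 0.32, 1.04], [255, -1.17, 2.43, -4.6, -8.73, 0.32, 1.04], [255, -1.17, 2.43, -4.6, -8.73, 0.32, 1.04], [255, -1.17, 2.43, -4.6, -8.73, 0.32, 1.04]],
])

```text
time: 14.2
ee_pos: [0.5283, -0.2434, 0.3274]
eef_rot: [0.998, -0.07, -0.001, -0.001]
ft_force: [-0.4, -0.5, -2.4]
width: 0.0218
```

```bash
python3 - <<'E'
from h import *
show(); print(tipnow())
s=r.camera("side");print(proj("side",tipnow()),proj("top",tipnow()))
crop(s,280,150,200,240,2.5,"pics/s11.png")
t=r.camera("top");crop(t,380,120,120,120,5,"pics/t11.png")
i=R.from_quat(r.read_state()["eef_rot"])
pos=r.read_state()["ee_pos"]
for o in ([0,0,.051-.0116],[0,0,.189],[0,.0301,.2228]): print("proj",(proj("side",pos+i.apply(o))-[280,150])*2.5)
E
```

```text
t 14.2 p [ 0.5283 -0.2434  0.3274] x [ 0.99  -0.14  -0.003] z [-0.003  0.003 -1.   ] F [-0.4 -0.5 -2.4] w 0.0218 q [ 0.69  0.23 -0.41  1.38  0.09  1.55  0.15]
[ 0.52354445 -0.27264571  0.10456797]
[384.55656167 278.19101058] [403.23302398 186.79721322]
proj [264.39266477 189.25516428]
proj [250.95152215 278.97500574]
proj [261.46781511 320.37240888]
```

View pics/s11.png

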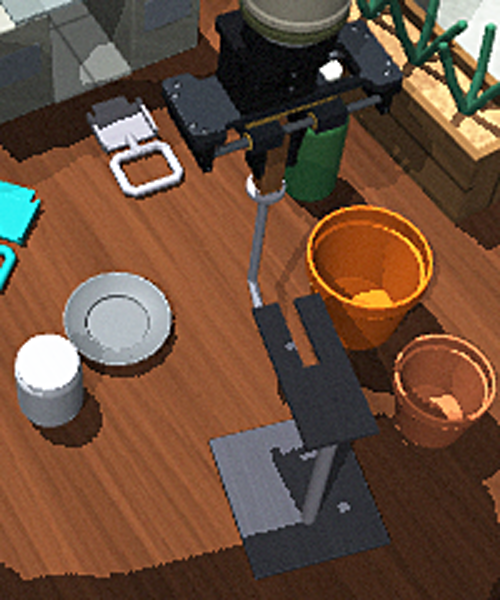

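View pics/t11.png

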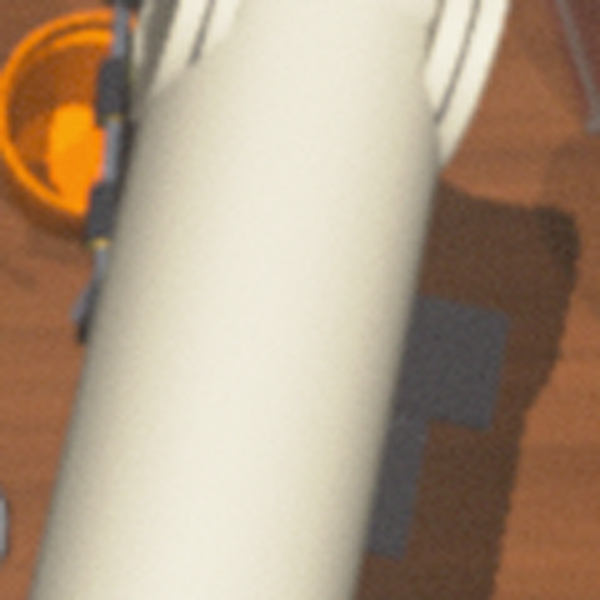

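```bash
python3 - <<'E'
from h import *
p0=np.array([.4976,-.3538]);u=np.array([.266,.964])
for a,z in ((.115,.2654),(.09,.2654),(.06,.2654),(.03,.2654),(0,.2654),(0,.2544),(0,.2534)):
    q=p0+u*a; print(a,z,rel(*tgt([*q,z],-8)))
E
```

```text
0.115 0.2654 (array([-0.  , -0.01,  2.49]), array([-0.02,  0.03, -0.  ]))
0.09 0.2654 (array([-0.13,  0.98,  2.49]), array([-0.02,  0.03, -0.  ]))
0.06 0.2654 (array([-0.29,  2.17,  2.49]), array([-0.02,  0.03, -0.  ]))
0.03 0.2654 (array([-0.44,  3.36,  2.49]), array([-0.02,  0.03, -0.  ]))
0 0.2654 (array([-0.6 ,  4.55,  2.49]), array([-0.02,  0.03, -0.  ]))
0 0.2544 (array([-0.6 ,  4.55,  2.93]), array([-0.02,  0.03, -0.  ]))
0 0.2534 (array([-0.6 ,  4.55,  2.97]), array([-0.02,  0.03, -0.  ]))
```

>>> carry_out([
  [[255, 0, 0, 1.0, 0, 0, 0], [255, 0, 0, 2.0, 0, 0, 0], [255, 0, 0, 2.5, 0, 0, 0], [255, 0, 0, 2.5, 0, 0, 0], [255, -0.13, 0.98, 2.5, 0, 0, 0], [255, -0.21, 1.6, 2.5, 0, 0, 0], [255, -0.29, 2.17, 2.5, 0, 0, 0], [255, -0.37, 2.8, 2.5, 0, 0, 0], [255, -0.44, 3.36, 2.5, 0, 0, 0], [255, -0.52, 4.0, 2.5, 0, 0, 0], [255, -0.6, 4.55, 2.5, 0, 0, 0], [255, -0.6, 4.55, 2.5, 0, 0, 0]],
])

```text
time: 15.8
ee_pos: [0.4969, -0.3551, 0.2649]
eef_rot: [0.997, -0.071, -0.001, -0.001]
ft_force: [-0.3, 1.1, -1.6]
width: 0.022
```

```bash
python3 - <<'E'
from h import *
show()
s=r.camera("side");crop(s,340,200,140,190,3.1,"pics/s12.png")
print(rel(*tgt([.4976,-.3538,.2538],-8)))
E
```

```text
t 15.8 p [ 0.4969 -0.3551  0.2649] x [ 0.99  -0.141 -0.003] z [-0.003  0.002 -1.   ] F [-0.3  1.1 -1.6] w 0.022 q [ 0.81  0.31 -0.34  1.42  0.1   1.44  0.33]
(array([ 0.01, -0.01,  0.45]), array([-0.02,  0.03, -0.01]))
```

View pics/s12.png

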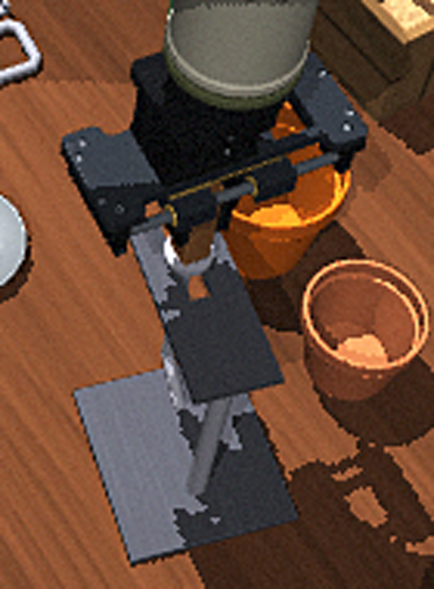

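The collar is over the slot, at crop (190,255). I'll lower until it rests.

>>> carry_out([
  [[255, 0, 0, 0.15, 0, 0, 0], [255, 0, 0, 0.3, 0, 0, 0], [255, 0, 0, 0.42, 0, 0, 0], [255, 0, 0, 0.42, 0, 0, 0]],
])

```text
time: 16.35
ee_pos: [0.4975, -0.3538, 0.2544]
eef_rot: [0.998, -0.07, -0.001, -0.001]
ft_force: [-0.0, -0.4, -2.6]
width: 0.0218
```

>>> carry_out([
  [[255, 0, 0, 0.03, 0, 0, 0], [255, 0, 0, 0.05, 0, 0, 0], [255, 0, 0, 0.05, 0, 0, 0]],
])

```text
time: 16.73
ee_pos: [0.4975, -0.3538, 0.2544]
eef_rot: [0.998, -0.07, -0.001, -0.001]
ft_force: [-2.8, 2.0, 7.4]
width: 0.0217
```

The collar is resting on the fork, with an upward reaction of about 7 N. Opening.

>>> carry_out([
  [[0, 0, 0, 0, 0, 0, 0], [0, 0, 0, 0, 0, 0, 0], [0, 0, 0, 0, 0, 0, 0], [0, 0, 0, 0, 0, 0, 0], [0, 0, 0, 0, 0, 0, 0], [0, 0, 0, 0, 0, 0, 0], [0, 0, 0, 0, 0, 0, 0], [0, 0, 0, 0, 0, 0, 0]],
])

```text
time: 17.73
ee_pos: [0.4975, -0.3537, 0.2544]
eef_rot: [0.998, -0.07, -0.001, -0.001]
ft_force: [-0.8, 0.2, 0.8]
width: 0.0858
```

```bash
python3 - <<'E'
from h import *
show()
s=r.camera("side");crop(s,340,200,140,190,3.1,"pics/s13.png")
E
```

```text
t 17.73 p [ 0.4975 -0.3537  0.2544] x [ 0.99  -0.14  -0.002] z [-0.001  0.002 -1.   ] F [-0.8  0.2  0.8] w 0.0858 q [ 0.81  0.31 -0.34  1.44  0.1   1.42  0.33]
```

View pics/s13.png

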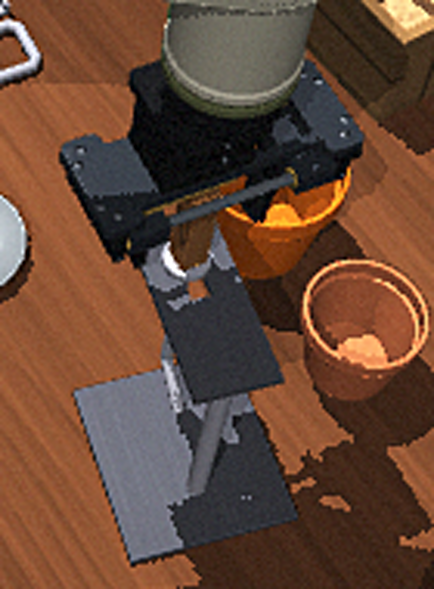

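Released, and the rod is hanging. I'll go straight up, then back toward the start so both views clear.

>>> carry_out([
  [[0, 0, 0, -0.5, 0, 0, 0], [0, 0, 0, -1.5, 0, 0, 0], [0, 0, 0, -3, 0, 0, 0], [0, 0, 0, -4.5, 0, 0, 0], [0, -0.8, 1.5, -5, 0, 0, 0], [0, -2.5, 3.5, -5, 0, 0, 0], [0, -4, 5.5, -5, 0, 0, 0], [0, -5.5, 7, -5, 0, 0, 0], [0, -6, 8, -5, 0, 0, 0], [0, -6, 8, -5, 0, 0, 0], [0, -6, 8, -5, 0, 0, 0]],
])

```text
time: 19.15
ee_pos: [0.3222, -0.5303, 0.3799]
eef_rot: [0.998, -0.069, -0.0, -0.001]
ft_force: [0.2, -0.3, -0.5]
width: 0.0868
```

```bash
python3 - <<'E'
from h import *
show()
s=r.camera("side");t=r.camera("top")
cv2.imwrite("pics/s14.png",s);cv2.imwrite("pics/t14.png",t)
crop(t,220,105,270,145,2.9,"pics/t14c.png")
E
```

```text
t 19.15 p [ 0.3222 -0.5303  0.3799] x [ 0.99  -0.139 -0.001] z [-0.001  0.002 -1.   ] F [ 0.2 -0.3 -0.5] w 0.0868 q [ 1.1   0.31 -0.21  1.17  0.06  1.67  0.77]
```

View pics/s14.png

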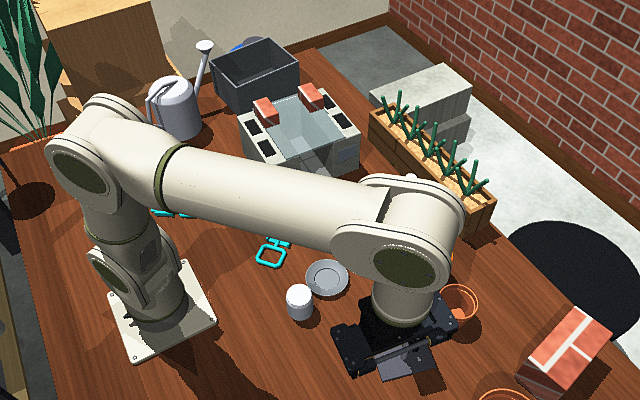

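View pics/t14c.png

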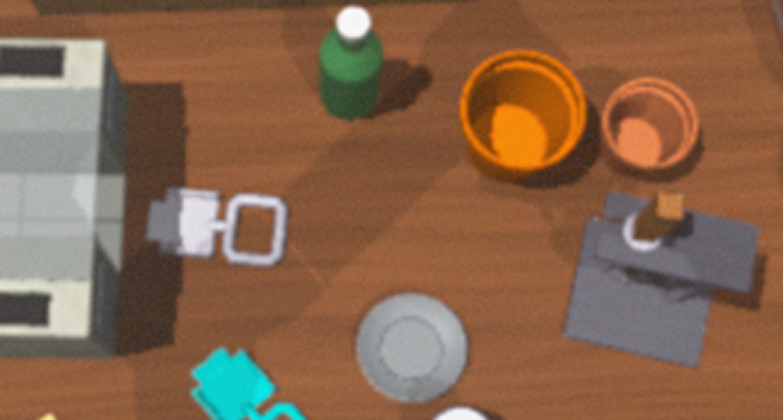

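The top view shows the trowel fully on open bench (blade end at crop (150,222), tile edge at (122,222)) and the rod hanging in the fork (handle top at (670,205)). I'll check the numbers before handing in.

```bash
python3 - <<'E'
from h import *
np.set_printoptions(precision=4,suppress=True)
f=lambda u,v:(220+(u+.5)/2.9-.5,105+(v+.5)/2.9-.5)
print("tip",wg(plane("top",f(149,222),.004)),"loop",wg(plane("top",f(256,231),.006)))
t=cv2.imread("pics/t14.png")
big=cv2.resize(t[160:195,435:465],None,fx=8,fy=8,interpolation=cv2.INTER_CUBIC)
h=cv2.cvtColor(big,cv2.COLOR_BGR2HSV); m=((h[...,0]<25)&(h[...,2]>170)).astype(np.uint8)
cs,_=cv2.findContours(m,0,2);c=cv2.minAreaRect(max(cs,key=cv2.contourArea));print(c)
p=plane("top",(435+(c[0][0]+.5)/8-.5,160+(c[0][1]+.5)/8-.5),.311);print("handle top",p)
# collar vs handle for uprightness
cc=plane("top",f(643,232),.221);print("collar",cc)
d=p-np.array([.498,-.3575,.311]); print("rod in stand frame", d[:2]@[.964,-.266], d[:2]@[.266,.964])
a=cv2.imread("pics/top0.png")
for n,(x,y,w,hh) in {"bottle":(325,105,35,42),"pot":(375,118,50,50),"clay":(426,130,36,36),"saucer":(340,204,44,44)}.items():
    g=lambda im:np.float32(cv2.cvtColor(im[y:y+hh,x:x+w],cv2.COLOR_BGR2GRAY)); print(n,cv2.phaseCorrelate(g(a),g(t)))
E
```

```text
tip [ 0.002  -0.0307  0.004 ] loop [-0.0077 -0.1521  0.006 ]
((128.71827697753906, 125.44416046142578), (63.48112106323242, 63.48112106323242), 4.085616588592529)
handle top [ 0.4994 -0.3537  0.311 ]
collar [ 0.498  -0.3544  0.221 ]
rod in stand frame 0.0003626526730530668 0.004002333980253449
bottle ((-0.06293771952704219, 0.3945901535320502), 0.9783169855306177)
pot ((-0.2966995817711755, -0.22680637044687302), 0.8353066244125367)
clay ((-0.039748304298651504, 0.05507470875749476), 0.9165415911026943)
saucer ((0.5528838845886597, 0.5036728978369283), 0.8940420091299364)
```

All within limits, so I'll hand in.

```bash
python3 - <<'E'
from h import *
show(); print(r.close_job())
E
```

```text
t 19.25 p [ 0.3225 -0.53    0.3798] x [ 0.99  -0.138 -0.001] z [-0.001  0.002 -1.   ] F [0.  1.2 0.1] w 0.0867 q [ 1.1   0.31 -0.21  1.17  0.06  1.67  0.77]
the job is handed in; nothing more can be done
None
```

I handed the job in at 19.3 s. The trowel lies on the open bench in front of the gap and the rod hangs back in the fork by its collar; no verdict was reported.

**What I did:** I took the rod out along the fork's slot and tilted it about 44° so the toe pointed straight down. I passed it under the cover into the trowel's loop, dragged the trowel out over the step, unhooked, and hung the rod back up.

**Last checks, from the top view:**

| Check | Measured | Limit |
|---|---|---|
| Blade tip, outside the mouth | about 31 mm | past the mouth |
| Loop hole centre, outside the mouth | about 152 mm | at least 30 mm |
| Rod across the slot from the seat | about 0 mm | 20 mm |
| Rod along the slot from the seat | about 4 mm ahead | 35 mm |
| Rod upright (handle top against collar) | within about 2 mm | 10° |

- **Gripper:** it was open and well clear of everything, with near-zero force.
- **Bottle, pots and saucer:** they shifted by less than 1 pixel (about 3 mm or less) between the first and last pictures, within measuring noise.
- **Tile:** the wrist showed one brush of about 5 to 6 N during the drag, after which I raised the toe slightly.
- **Not fully confirmed:** the arm hid the trowel from the side camera at the end. That it lies flat rests on the top view and an earlier side picture.

None of the checks failed or disagreed.

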